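# Pull out both supports and lower the tool cabinet's drop front

### The arm

A 6-joint arm with a two-finger parallel gripper is mounted at the origin on a cart in front of the work surface, level with it; the furniture and walls round the work are solid. World frame = base frame: x ahead of the robot, y to its left, z up, the work surface at z = 0. Lengths are in m, angles in rad, forces in N, time in s.
With the tool pointing down it reaches from about 0.275 to 0.825 m from the base axis. Payload 4.9 kg.
Tool frame: the origin (TCP) lies at the very end of the fingers, on their centre line; the grasp point (between the pads) lies 19 mm behind it (ctrl.pinch_z is the distance from the TCP to the grasp point, in m); z points along the fingers, y is the line along which they close (so a half turn about z gives the same grasp; the last joint's range is limited). The gripper opens to 85 mm and grips with 20 to 120 N. Pads are 22 mm wide; open, the fingers measure 114 mm over their backs; the gripper's body (76 mm by 85 mm) begins 54 mm behind the grasp point. The pads swing forward as they close: fully open they stand 13 mm farther back than shut.
Start: joints at [-1.434, 0.326, -0.193, 1.052, 0, 1.437], TCP at [0.147, -0.53, 0.231] pointing down, gripper open.
Joint ranges: [-2.65, 2.65], [-0.97, 1.79], [-1.3, 1.35], [-1.93, 2.1], [-1.47, 1.37], [-3.14, 3.14]. Speed limits (rad/s): [2.57, 2.57, 3.14, 3.14, 3.14, 3.14].

### API

Orientations are given as a unit quaternion [w, x, y, z].
In Python, from plant import sensors, eyes, ticket, ctrl gives the robot as it stands.
- The arm moves only by the tool move_arm, never from a script. Its arguments are lists of equal length, an entry for each row: "gripper": the gripper's target within -1 to 1 (fully open at 1, half-way at 0, shut at -1); "delta_pos": the shift along the tool's x, y, z in cm, a list of three; "rot": the turn, a rotation vector about the tool's x, y, z in degrees, a list of three. A call has 1 to 8 rows; each row is the pose to reach, as a shift and turn from the pose commanded when the call began, along the tool's axes at that moment; what a row does not reach only later rows make up. A row lasts 1/12 s, in which the tool goes at most 41.7 mm and 7.16 degrees, less where a joint would pass 70% of its speed; a pose out of reach is approached as far as the arm can. A call with a gripper value outside its range is refused whole. The fingers move at their own pace and stop on an object; "force" is the grip in N (left out, the last holds). Time passes only in rows, so rows that repeat a pose let the fingers close. It gives the time, the measured TCP pose, the force, the opening and the grip force at its end, in the units of the state.
- sensors.state(): the state, without advancing time (a new reading comes with each control period).
- eyes.get_image(name): name is "scene" or "top" or "wrist"; returns the picture (400x640x3 uint8, red, green, blue); there is no depth.
- eyes.camera_info(name): a dict with "vfov" (degrees; the focal length in pixels is half the picture's height over the tangent of half this angle, whatever the lens; pixels are square), "cx", "cy" (the principal point, pixels), "position" and "orientation" of the camera in the world; the wrist camera has in their place "mount" (4x4, takes a point from camera to tool coordinates, whose origin is the TCP and whose axes are the flange's). Camera axes: x right, y up, looking along -z (the intrinsics and any distortion apply to the point x, -y, -z); pixel columns grow to the right and rows downward; lengths in m; the calibration is good to about 2 mm. A picture is of the moment at which its call begins: read the wrist's pose just before it. camera_info takes no time and is no camera call.
- ticket.close_job(): hands the job in; it is judged then, once.
The state is a dict: "time": time; "q": joint angles; "qvel": joint speeds; "joint_torque": joint torques, N m; "tcp_pos": TCP position; "tool_rot": TCP orientation; "contact_force": force on the tool from outside, world axes, zero at the start; "moment": the same for the moment, N m; "opening": finger opening in m; "grasp_force": force on a finger pad.
Only numpy, scipy, OpenCV 4.12 (cv2) and the standard library are available. Lean on these libraries where they do the work, as an engineer would, in place of code of your own. Each camera call takes 0.05 s, during which the arm holds its last target. There are 200 camera calls.

### The job

Make the drop-front tool cabinet ready to work at: pull both slide-out supports under its flap fully out by their knobs, and only then take the flap by the bow handle on its free edge, fold it down and lower it gently, without letting it drop, until it rests level on both supports. Leave the other things on the bench where they are.

Things in the scene. Friction and masses are not known exactly. Their poses are not given: they have to be found in the camera images.
- cabinet: Slant-front plywood tool cabinet, 220 mm wide, 140 mm deep, 220 mm high, fixed to the bench, front turned to the robot's right. Origin: on the bench, on the front plane, midway between the sides, straight below the hinge line. Its -x axis points out of the front (the way supports and flap open), +y to the side nearer the robot, z up. Its start place and turn vary.
- hinge (a point): Middle of the flap's hinge line, 75 mm above the bench on the front plane, straight above the cabinet's origin. The hinge line runs along the cabinet's y axis.
- support_near_knob (a point): Centre of the steel knob on the slide-out support nearer the robot (cabinet y +80 mm). Knob: cylinder 22 mm thick, 24 mm long, along the cabinet's x axis, 60 mm above the bench, 42 mm out of the front plane when in; behind it a 10 mm stem and a bar 20 mm wide, 30 mm high. Pinch it from above across the cabinet's y axis, pull along its -x; resists with 2 N, stays where left.
- support_far_knob (a point): The same knob on the support farther from the robot (cabinet y = -80 mm).
- support_near (a joint): How far the nearer support is pulled out, m: 0 = fully in, 0.11 = fully out, against its stop. It starts between 0 and 0.035.
- support_far (a joint): How far the farther support is pulled out, m: 0 = fully in, 0.11 = fully out, against its stop. It starts between 0 and 0.035.
- flap (a joint): Angle of the flap, rad: 0 shut (leaning back 0.436 rad = 25 degrees from upright), 0.436 upright, 2.007 level on the pulled-out supports; without them it sags on to 2.30. Nearly free hinge: the flap weighs 0.4 to 0.6 kg, up to about 3 N to hold at the bar; let go, it falls shut before upright and falls open past upright.
- flap_bar (a point): Middle of the round bar of the bow handle on the flap's free edge: steel, 10 mm thick, 80 mm straight, along the cabinet's y axis, 200 mm from the hinge line along the flap (it has 4 mm of play either way), 6 mm in from its outer face. The panel is 160 mm long, 12 mm thick. Bar height about 254 mm shut, 81 mm open. It can turn in a grip that pinches it from above across the cabinet's x axis.
- offcut: Rectangular softwood offcut, 64x89x38 mm, to the right of the cabinet; a bystander, not to be moved. Origin: centre of its underside.
- screw_box: Small blue card box of screws, 65x90x43 mm, on the far side of the space into which the flap opens; a bystander, not to be moved. Origin: centre of its underside.
- sanding_block: Black sanding block, 64x112x36 mm, beyond the cabinet's far side; a bystander, not to be moved. Origin: centre of its underside.

How it is judged:
On the way:
1. both supports are pulled out (over 95 of 110 mm) while the flap is still shut (value of joint each of support_near, support_far above 0.095 m and value of joint flap below 0.3 rad), for 0.1 s.
At the end, for the whole second after the job is handed in: Both supports are at least 95 mm out (of 110 mm), and the flap lies at rest, level to within 0.05 rad (3 degrees), on them (value of joint each of support_near, support_far above 0.095 m and value of joint flap between 1.95 and 2.06 rad and velocity of joint flap between -0.05 and 0.05 rad/s); the robot touches nothing.
It fails at once if the flap is folded past upright while a support is not yet pulled out (value of joint flap above 0.5 rad and value of joint any of support_near, support_far below 0.09 m).
It fails at once if the flap is dropped: it swings open faster than 3 rad/s (0.6 m/s at its handle) (velocity of joint flap above 3 rad/s).
It fails at once if a bystander is moved by over 30 mm (distance of any of offcut, screw_box, sanding_block from where it was at the start of the episode above 0.03 m).
It also fails if it takes over 70 s, if anything falls off the work surface, if the arm or the gripper's body presses on something with over 40 N, if the wrist force passes 120 N, or if a joint passes its speed limit or range.

## Working session

There is one attempt and no reset: what is moved stays moved. The work goes in short steps, Python scripts to look and compute and a tool call to move; the robot and the scene stay as the last step left them, time stands still between calls to the robot, and variables do not carry over. Pictures are saved under pics/ and viewed, at most 10 in all, crops included, and the job is handed in when it is done.

Besides the shell and the picture viewer there is one more tool, called after "Emit:" as name(argument=value, ...) on one line, values as JSON. move_arm: Moves the arm, as the interface text tells. Its arguments: {"type":"object","properties":{"gripper":{"type":"array"},"delta_pos":{"type":"array"},"rot":{"type":"array"},"force":{"type":"number"}},"required":["gripper","delta_pos","rot"]}

```bash
mkdir -p pics; python3 - <<'E'
from plant import sensors, eyes, ctrl
import cv2,json
s=sensors.state()
for n in("scene","top"):
    i=eyes.camera_info(n);print(n,i)
    cv2.imwrite(f"pics/{n}0.png",eyes.get_image(n)[...,::-1])
print(eyes.camera_info("wrist"));print(s, ctrl.pinch_z)
E
```

```text
scene {'vfov': 48.317255346227206, 'cx': 315.7771147818923, 'cy': 196.3887570689881, 'position': array([ 1.37780674, -0.81746508,  0.97506399]), 'orientation': array([0.82982976, 0.43906296, 0.15762992, 0.30620107])}
top {'vfov': 43.74541704305995, 'cx': 323.5560580164054, 'cy': 193.89445320074978, 'position': array([0.41509749, 0.10870536, 1.39794215]), 'orientation': array([ 0.71409291,  0.05628455, -0.06118714, -0.69509675])}
{'vfov': 69.3603751983594, 'cx': 327.1021689259866, 'cy': 199.22846328198506, 'mount': array([[-1.00930914e-03,  9.55891542e-01,  2.93718132e-01,
         7.62566553e-02],
       [ 9.99999431e-01,  1.06630164e-03, -3.39105834e-05,
        -8.06683038e-04],
       [-3.45606964e-04,  2.93717930e-01, -9.55892074e-01,
        -1.41423284e-01],
       [ 0.00000000e+00,  0.00000000e+00,  0.00000000e+00,
         1.00000000e+00]])}
{'time': 0.0, 'q': array([-1.43417851e+00,  3.26974457e-01, -1.93599276e-01,  1.05202105e+00,
        2.73211175e-05,  1.43659294e+00]), 'qvel': array([-1.53062366e-03,  9.68476546e-05,  1.28344932e-04, -1.50522247e-03,
       -8.12402426e-04,  1.40243487e-03]), 'joint_torque': array([ 2.34911698e-03, -4.43397760e+01,  2.62441921e+01,  1.52219954e-02,
       -2.18651610e-05,  4.56204248e-06]), 'tcp_pos': array([ 0.14707238, -0.52934869,  0.23047937]), 'tool_rot': array([-8.99241403e-04,  9.90845586e-01,  1.34997098e-01,  1.25749882e-05]), 'contact_force': array([-0.03976365, -0.63482941,  0.50489106]), 'moment': array([-0.04657088, -0.05265179, -0.00024456]), 'grasp_force': 0.0, 'opening': 0.08519276217854854} 0.0187
```

View pics/top0.png

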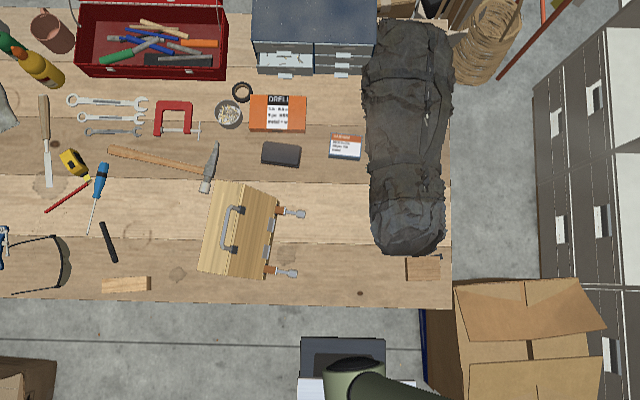

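View pics/scene0.png

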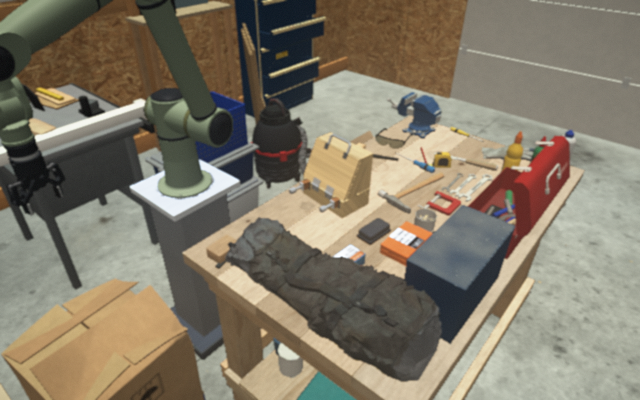

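The top view shows the cabinet at about (240,230), its knobs at about (297,213) and (290,273), and the bow handle at about (230,228). I'll zoom in for exact pixels.

```bash
cat > h.py <<'E'
import numpy as np,cv2
from scipy.spatial.transform import Rotation as R
from plant import sensors,eyes
def q2R(q): return R.from_quat([q[1],q[2],q[3],q[0]]).as_matrix()
def cam(n,s=None):
    i=eyes.camera_info(n); f=200/np.tan(np.radians(i['vfov'])/2)
    if n=='wrist':
        s=s or sensors.state(); T=q2R(s['tool_rot']); M=i['mount']
        return f,i['cx'],i['cy'],np.array(s['tcp_pos'])+T@M[:3,3],T@M[:3,:3]
    return f,i['cx'],i['cy'],np.array(i['position']),q2R(i['orientation'])
def ray(c,u,v): return c[4]@np.array([(u-c[1])/c[0],-(v-c[2])/c[0],-1.])
def onz(c,u,v,z):
    d=ray(c,u,v); return c[3]+d*(z-c[3][2])/d[2]
def proj(c,p):
    x=c[4].T@(np.array(p)-c[3]); return c[1]+c[0]*x[0]/-x[2], c[2]-c[0]*x[1]/-x[2]
def cab(o,yaw,p):
    c,s=np.cos(yaw),np.sin(yaw); return np.array([o[0]+c*p[0]-s*p[1],o[1]+s*p[0]+c*p[1],p[2]])
E
python3 - <<'E'
from h import *
c=cam('top')
for u,v in[(297,213),(290,273)]: print(onz(c,u,v,.06))
for u,v in [(230,207),(226,248)]: print(onz(c,u,v,.254))
im=cv2.imread('pics/top0.png')[170:295,185:320]
cv2.imwrite('pics/t1.png',cv2.resize(im,None,fx=4.8,fy=4.8,interpolation=cv2.INTER_CUBIC))
E
```

```text
[0.58544561 0.17278259 0.06      ]
[0.42478462 0.18571408 0.06      ]
[0.5704842  0.31889769 0.254     ]
[0.47586914 0.32260509 0.254     ]
```

View pics/t1.png

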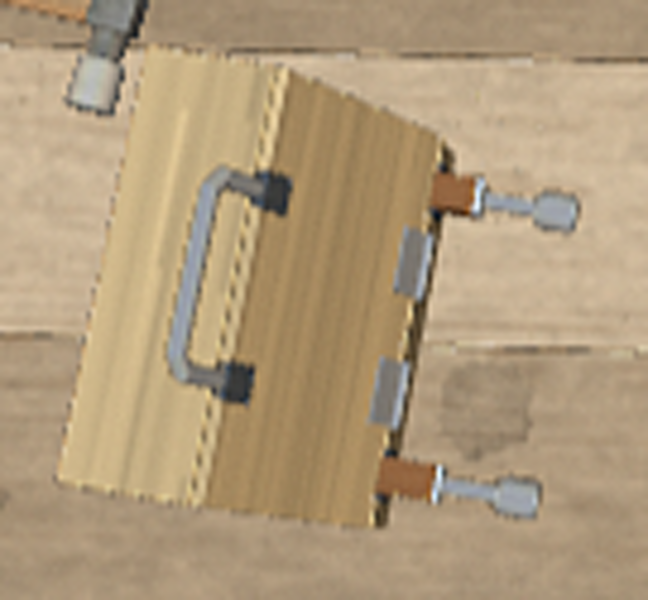

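```bash
python3 - <<'E'
from h import *
from scipy.optimize import least_squares
c=cam('top')
px=lambda a,b:(a/4.8+185,b/4.8+170)
obs=[px(556,211),px(517,497),px(209,195),px(179,362),px(480,198),px(438,484)]
def pts(p):
    o=p[:2];y=p[2]
    k=lambda s,yy,x0=-.042:cab(o,y,[x0-s,yy,.06])
    b=lambda yy:cab(o,y,[.09,yy,.254])
    return [k(p[4],-.08),k(p[3],.08),b(-.04),b(.04)]
def res(p): return np.ravel([np.array(proj(c,a))-b for a,b in zip(pts(p),obs)])
for y0 in (-1.57,1.57):
  r=least_squares(res,[.5,.24,y0,.01,.01]);print(r.x,r.cost,r.fun.round(1))
  print(pts(r.x))
E
```

```text
[0.51118718 0.23721055 1.45329248 0.02658901 0.02392781] 0.05392852026050793 [-0.   0.1  0.  -0.1 -0.1  0.2  0.1 -0.2]
[array([0.58290657, 0.16235867, 0.06      ]), array([0.42369789, 0.17847319, 0.06      ]), array([0.56146238, 0.3219006 , 0.254     ]), array([0.48201403, 0.33127929, 0.254     ])]
[0.51118718 0.23721055 1.45329248 0.02658901 0.02392781] 0.05392852026050954 [-0.   0.1  0.  -0.1 -0.1  0.2  0.1 -0.2]
[array([0.58290657, 0.16235867, 0.06      ]), array([0.42369789, 0.17847319, 0.06      ]), array([0.56146238, 0.3219006 , 0.254     ]), array([0.48201403, 0.33127929, 0.254     ])]
```

Emit:
move_arm(gripper=[1,1,1,1,1,1,1,1], delta_pos=[[20,-26,1],[20,-26,1],[20,-26,1],[20,-26,1],[20,-26,1],[20,-26,1],[20,-26,1],[20,-26,1]], rot=[[0,0,-30],[0,0,-30],[0,0,-30],[0,0,-30],[0,0,-30],[0,0,-30],[0,0,-30],[0,0,-30]])

```text
time: 0.77
tcp_pos: [0.2702, -0.2233, 0.221]
tool_rot: [-0.0, 0.922, 0.387, 0.0]
contact_force: [0.4, -0.7, -0.6]
opening: 0.0855
grasp_force: 0.0
```

```bash
cat >> h.py <<'E'
def goto(pos,ang_deg):
    "print tool-frame delta (cm) and rot (deg) for TCP pos with tool down, tool x at ang"
    s=sensors.state(); T=q2R(s['tool_rot']); a=np.radians(ang_deg)
    G=np.array([[np.cos(a),np.sin(a),0],[np.sin(a),-np.cos(a),0],[0,0,-1]]).T
    G=np.column_stack([[np.cos(a),np.sin(a),0],[np.sin(a),-np.cos(a),0],[0,0,-1]])
    d=T.T@(np.array(pos)-s['tcp_pos'])*100
    print('t',s['time'],'tcp',np.round(s['tcp_pos'],4),'delta',d.round(2),'rot',np.degrees(R.from_matrix(T.T@G).as_rotvec()).round(2),'q',np.round(s['q'],2),'F',np.round(s['contact_force'],1),'op',round(s['opening'],4),'g',round(s['grasp_force'],1))
E
python3 -c "
from h import *
goto([.424,.1785,.14],83.3)"
```

```text
t 0.7667 tcp [ 0.2702 -0.2233  0.221 ] delta [ 39.44 -17.19   8.13] rot [-2.00e-02 -4.00e-02 -3.78e+01] q [-0.9  -0.04 -0.66  0.95  0.    1.44] F [ 0.4 -0.7 -0.6] op 0.0855 g 0.0
```

Emit:
move_arm(gripper=[1,1,1,1,1,1,1,1], delta_pos=[[28,-12,2],[28,-12,2],[28,-12,2],[28,-12,2],[28,-12,2],[28,-12,2],[28,-12,2],[28,-12,2]], rot=[[0,0,-37.8],[0,0,-37.8],[0,0,-37.8],[0,0,-37.8],[0,0,-37.8],[0,0,-37.8],[0,0,-37.8],[0,0,-37.8]])

```text
time: 1.43
tcp_pos: [0.3818, 0.0623, 0.201]
tool_rot: [-0.0, 0.745, 0.667, 0.001]
contact_force: [0.9, -1.2, 0.4]
opening: 0.0853
grasp_force: 0.0
```

```bash
python3 -c "
from h import *
goto([.424,.1785,.14],83.3)
cv2.imwrite('pics/w1.png',eyes.get_image('wrist')[...,::-1])
c=cam('wrist');o=[.5112,.2372];y=1.4533
print(proj(c,cab(o,y,[-.0686,.08,.06])),proj(c,cab(o,y,[-.066,-.08,.06])))"
```

```text
t 1.4333 tcp [0.3818 0.0623 0.201 ] delta [12.    2.91  6.13] rot [ 0.03 -0.11  0.36] q [-0.03  0.05 -0.63  0.9   0.    1.65] F [ 0.9 -1.2  0.4] op 0.0853 g 0.0
(np.float64(358.2768573438875), np.float64(58.949310384159105)) (np.float64(538.2614241940009), np.float64(57.057097272999584))
```

View pics/w1.png

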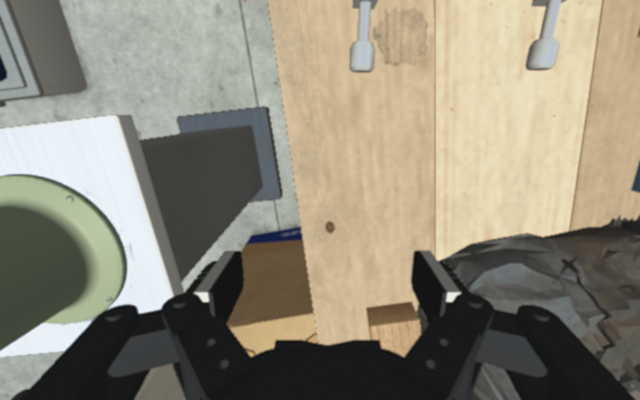

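The wrist view shows the near knob at (361,56) and the far knob at (543,53), within about 4 mm of the estimate. I'll go over the near knob, then down.

Emit:
move_arm(gripper=[1,1,1,1,1,1,1,1], delta_pos=[[3,1,2],[6,2,5],[10,3.1,8],[12.2,3.1,9],[12.2,3.1,12],[12.2,3.1,15],[12.2,3.1,16],[12.2,3.1,16]], rot=[[0,0,0.4],[0,0,0.4],[0,0,0.4],[0,0,0.4],[0,0,0.4],[0,0,0.4],[0,0,0.4],[0,0,0.4]])

```text
time: 2.15
tcp_pos: [0.423, 0.1744, 0.0385]
tool_rot: [-0.001, 0.749, 0.662, -0.003]
contact_force: [-0.2, 0.0, -0.2]
opening: 0.0855
grasp_force: 0.0
```

Emit:
move_arm(gripper=[-1,-1,-1,-1,-1,-1,-1,-1], delta_pos=[[0,0,0],[0,0,0],[0,0,0],[0,0,0],[0,0,0],[0,0,0],[0,0,0],[0,0,0]], rot=[[0,0,0],[0,0,0],[0,0,0],[0,0,0],[0,0,0],[0,0,0],[0,0,0],[0,0,0]], force=40)

```text
time: 2.82
tcp_pos: [0.4255, 0.1756, 0.0423]
tool_rot: [-0.0, 0.749, 0.662, 0.0]
contact_force: [-3.6, -0.1, 8.6]
opening: 0.0204
grasp_force: 38.8
```

```bash
python3 -c "
from h import *
goto([.424,.1785,.041],83.3)
cv2.imwrite('pics/w2.png',eyes.get_image('wrist')[...,::-1])"
```

```text
t 2.8167 tcp [0.4255 0.1756 0.0423] delta [ 0.27 -0.18  0.13] rot [-0.02 -0.03 -0.39] q [ 0.23  0.4  -0.66  0.51  0.    1.92] F [-3.6 -0.1  8.6] op 0.0204 g 38.8
```

View pics/w2.png

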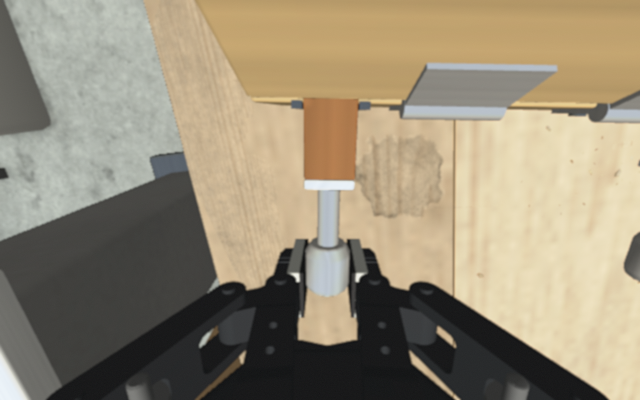

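The near knob is squarely between the pads at (327,265). Now I'll pull.

Emit:
move_arm(gripper=[-1,-1,-1,-1,-1,-1,-1,-1], delta_pos=[[-0.8,0,0],[-1.8,0,0],[-3,0,0],[-4.2,0,0],[-5.4,0,0],[-6.4,0,0],[-7.2,0,0],[-7.6,0,0]], rot=[[0,0,0],[0,0,0],[0,0,0],[0,0,0],[0,0,0],[0,0,0],[0,0,0],[0,0,0]])

```text
time: 3.53
tcp_pos: [0.4148, 0.1004, 0.0422]
tool_rot: [-0.002, 0.75, 0.662, 0.0]
contact_force: [-6.5, 3.1, 13.8]
opening: 0.0202
grasp_force: 39.7
```

Emit:
move_arm(gripper=[-1,-1,-1,-1,-1,-1], delta_pos=[[-0.3,0,0],[-0.6,0,0],[-0.8,0,0],[-1.0,0,0],[-1.2,0,0],[-1.2,0,0]], rot=[[0,0,0],[0,0,0],[0,0,0],[0,0,0],[0,0,0],[0,0,0]])

```text
time: 4.03
tcp_pos: [0.4145, 0.0983, 0.0423]
tool_rot: [-0.01, 0.748, 0.664, 0.009]
contact_force: [-3.4, 34.4, 6.3]
opening: 0.02
grasp_force: 39.1
```

Emit:
move_arm(gripper=[-1,-1,1,1,1,1,1,1], delta_pos=[[0.5,0,0],[0.9,0,0],[0.9,0,0],[0.9,0,0],[0.9,0,0],[0.9,0,-2],[0.9,0,-5],[0.9,0,-8]], rot=[[0,0,0],[0,0,0],[0,0,0],[0,0,0],[0,0,0],[0,0,0],[0,0,0],[0,0,0]])

```text
time: 4.7
tcp_pos: [0.4152, 0.0966, 0.1216]
tool_rot: [-0.001, 0.75, 0.662, -0.001]
contact_force: [0.6, 0.1, -0.1]
opening: 0.0856
grasp_force: 0.0
```

```bash
python3 -c "
from h import *
goto([.585,.160,.041],83.3)
cv2.imwrite('pics/w3.png',eyes.get_image('wrist')[...,::-1])
c=cam('wrist');o=[.5112,.2372];y=1.4533
print(proj(c,cab(o,y,[-.152,.08,.06])),proj(c,cab(o,y,[-.066,-.08,.06])))"
```

```text
t 4.7 tcp [0.4152 0.0966 0.1216] delta [ 8.4  16.08  8.02] rot [-0.14  0.03 -0.43] q [ 0.06  0.22 -0.66  0.7  -0.    1.75] F [ 0.6  0.1 -0.1] op 0.0856 g 0.0
(np.float64(319.2040838688853), np.float64(216.8499536322212)) (np.float64(551.1338267608464), np.float64(96.64707909849668))
```

View pics/w3.png

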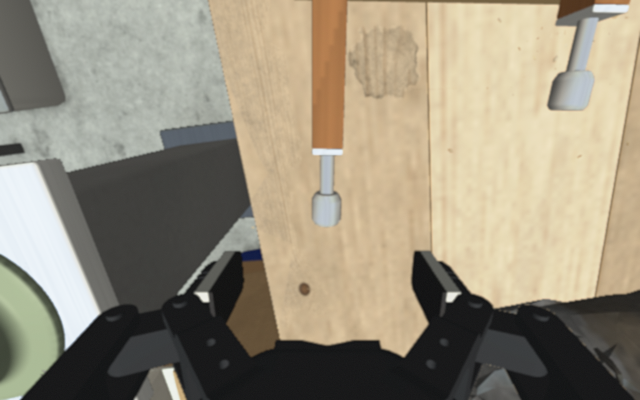

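```bash
python3 -c "
from h import *
c=cam('wrist')
a=onz(c,327,208,.06);b=onz(c,571,90,.06);print(a,b,b-a)
s=sensors.state();T=q2R(s['tool_rot']);print(proj(c,s['tcp_pos']+T@[0,0,-.0187]))
goto([.4145+(b-a)[0],.0983+(b-a)[1],.041],83.3)
cv2.imwrite('pics/top1.png',cv2.resize(eyes.get_image('top')[170:295,185:320,::-1],None,fx=4.8,fy=4.8,interpolation=cv2.INTER_CUBIC))
"
```

```text
[0.42077598 0.10199157 0.06      ] [0.59595393 0.16493768 0.06      ] [0.17517795 0.06294612 0.        ]
(np.float64(325.71772986803927), np.float64(275.38725580076687))
t 4.75 tcp [0.419 0.097 0.127] delta [ 8.48 16.09  8.71] rot [ 0.35 -0.06 -0.41] q [ 0.06  0.21 -0.65  0.7  -0.    1.75] F [2.5 0.3 3.9] op 0.0853 g 0.0
```

View pics/top1.png

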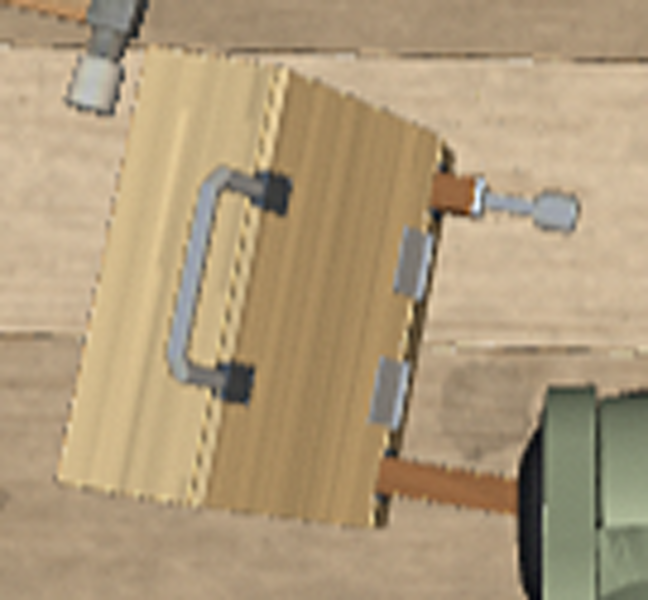

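The near support is well out and the far one has not moved. The last wrist picture was taken while the arm was still moving. I'll go over the far knob.

Emit:
move_arm(gripper=[1,1,1,1,1,1,1,1], delta_pos=[[1.5,3.5,0],[3,7,0],[5,10.5,0],[7,13.5,0.5],[8.4,16,1.5],[8.4,16,3],[8.4,16,3],[8.4,16,3]], rot=[[0,0,0],[0,0,0],[0,0,0],[0,0,0],[0,0,0],[0,0,0],[0,0,0],[0,0,0]])

```text
time: 5.47
tcp_pos: [0.5834, 0.1602, 0.0893]
tool_rot: [-0.001, 0.75, 0.662, -0.002]
contact_force: [0.2, -0.5, -1.3]
opening: 0.0855
grasp_force: 0.0
```

```bash
python3 -c "
from h import *
goto([.585,.160,.041],83.3)
cv2.imwrite('pics/w4.png',eyes.get_image('wrist')[...,::-1])
c=cam('wrist');o=[.5112,.2372];y=1.4533
print(proj(c,cab(o,y,[-.152,.08,.06])),proj(c,[.585,.160,.06]))"
```

```text
t 5.4667 tcp [0.5834 0.1602 0.0893] delta [0.01 0.18 4.83] rot [-0.25  0.07 -0.4 ] q [ 0.15  0.55 -0.22  0.8  -0.    1.84] F [ 0.2 -0.5 -1.3] op 0.0855 g 0.0
(np.float64(107.44116925138565), np.float64(340.50627488239144)) (np.float64(327.8830526178657), np.float64(233.80538950923022))
```

View pics/w4.png

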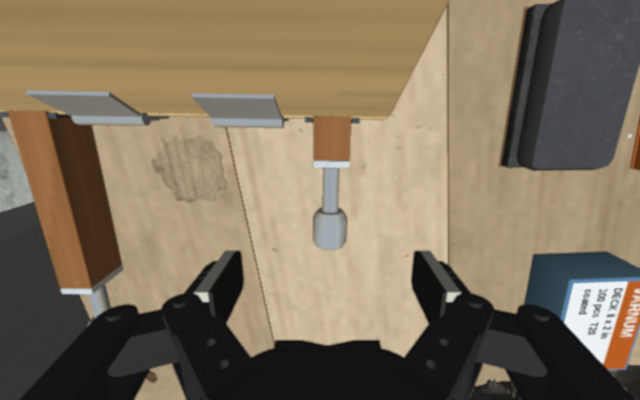

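The far knob is at (330,228), centred between the open fingers. Going down by about 4.8 cm.

Emit:
move_arm(gripper=[1,1,1,1,-1,-1,-1,-1], delta_pos=[[0.2,0.2,2],[0.2,0.2,4],[0.2,0.2,4.8],[0.2,0.2,4.8],[0.2,0.2,4.8],[0.2,0.2,4.8],[0.2,0.2,4.8],[0.2,0.2,4.8]], rot=[[0,0,-0.4],[0,0,-0.4],[0,0,-0.4],[0,0,-0.4],[0,0,-0.4],[0,0,-0.4],[0,0,-0.4],[0,0,-0.4]])

```text
time: 6.18
tcp_pos: [0.5883, 0.1625, 0.0445]
tool_rot: [0.001, 0.747, 0.665, 0.001]
contact_force: [0.5, -0.7, 0.2]
opening: 0.0387
grasp_force: 0.0
```

Emit:
move_arm(gripper=[-1,-1,-1,-1], delta_pos=[[0,0,0],[0,0,0],[0,0,0],[0,0,0]], rot=[[0,0,0],[0,0,0],[0,0,0],[0,0,0]])

```text
time: 6.52
tcp_pos: [0.5852, 0.1629, 0.044]
tool_rot: [-0.002, 0.747, 0.665, -0.001]
contact_force: [-7.3, 0.3, 8.8]
opening: 0.0207
grasp_force: 39.0
```

Emit:
move_arm(gripper=[-1,-1,-1,-1,-1,-1,-1,-1], delta_pos=[[-0.8,0,0],[-1.8,0,0],[-3,0,0],[-4.2,0,0],[-5.4,0,0],[-6.4,0,0],[-7.2,0,0],[-7.6,0,0]], rot=[[0,0,0],[0,0,0],[0,0,0],[0,0,0],[0,0,0],[0,0,0],[0,0,0],[0,0,0]])

```text
time: 7.18
tcp_pos: [0.5745, 0.0876, 0.0439]
tool_rot: [-0.003, 0.747, 0.665, -0.002]
contact_force: [-11.3, 4.5, 12.7]
opening: 0.0207
grasp_force: 39.7
```

Emit:
move_arm(gripper=[-1,-1,-1,-1,-1,-1], delta_pos=[[-0.3,0,0],[-0.6,0,0],[-0.8,0,0],[-1.0,0,0],[-1.2,0,0],[-1.2,0,0]], rot=[[0,0,0],[0,0,0],[0,0,0],[0,0,0],[0,0,0],[0,0,0]])

```text
time: 7.68
tcp_pos: [0.5734, 0.0792, 0.0439]
tool_rot: [-0.006, 0.746, 0.665, 0.001]
contact_force: [-10.5, 10.7, 13.3]
opening: 0.0202
grasp_force: 39.8
```

Force is only starting to rise, so I'll pull a little further.

Emit:
move_arm(gripper=[-1,-1,-1,-1,-1,-1], delta_pos=[[-0.2,0,0],[-0.4,0,0],[-0.6,0,0],[-0.6,0,0],[-0.6,0,0],[-0.6,0,0]], rot=[[0,0,0],[0,0,0],[0,0,0],[0,0,0],[0,0,0],[0,0,0]])

```text
time: 8.18
tcp_pos: [0.5733, 0.0791, 0.044]
tool_rot: [-0.009, 0.745, 0.667, 0.005]
contact_force: [-7.5, 27.2, 10.0]
opening: 0.0203
grasp_force: 39.7
```

The stop is reached, with the same line and yaw as the near one. I'll release and rise well above the handle.

Emit:
move_arm(gripper=[-1,-1,0.3,0.3,0.3,0.3,0.3,0.3], delta_pos=[[0.5,0,0],[0.9,0,0],[0.9,0,0],[0.9,0,0],[0.9,0,-1],[0.9,0,-4],[0.9,0,-8],[0.9,0,-12]], rot=[[0,0,0],[0,0,0],[0,0,0],[0,0,0],[0,0,0],[0,0,0],[0,0,0],[0,0,0]])

```text
time: 8.85
tcp_pos: [0.5771, 0.0775, 0.1646]
tool_rot: [-0.0, 0.747, 0.664, -0.001]
contact_force: [2.0, -0.0, -0.4]
opening: 0.0554
grasp_force: 0.0
```

Emit:
move_arm(gripper=[0.3,0.3,0.3,0.3,0.3,0.3,0.3,0.3], delta_pos=[[0,0,-4],[0,0,-8],[0,0,-12],[0,0,-16],[0,0,-18],[0,0,-18],[0,0,-18],[0,0,-18]], rot=[[0,0,7],[0,0,14],[0,0,21],[0,0,28],[0,0,35],[0,0,42],[0,0,49],[0,0,50]])

```text
time: 9.52
tcp_pos: [0.5781, 0.0775, 0.3448]
tool_rot: [0.0, 0.959, 0.285, 0.001]
contact_force: [-0.2, 0.3, 0.2]
opening: 0.0556
grasp_force: 0.0
```

```bash
python3 -c "
from h import *
goto([.522,.328,.30],173.2)
"
```

```text
t 9.5167 tcp [0.5781 0.0775 0.3448] delta [  8.98 -24.05   4.47] rot [ 1.8000e-01  5.0000e-02 -1.4008e+02] q [ 0.01  0.34  0.12  1.34 -0.    2.57] F [-0.2  0.3  0.2] op 0.0556 g 0.0
```

I turned the wrong way (tool-z negative is needed). Turning back while travelling.

Emit:
move_arm(gripper=[0.3,0.3,0.3,0.3,0.3,0.3,0.3,0.3], delta_pos=[[0,0,0],[1,-3,0],[2,-6,0],[3,-9,0],[4,-12,0],[5,-14,0],[5,-14,0],[5,-14,0]], rot=[[0,0,-7],[0,0,-14],[0,0,-21],[0,0,-28],[0,0,-35],[0,0,-42],[0,0,-49],[0,0,-56]])

```text
time: 10.18
tcp_pos: [0.542, 0.2238, 0.3433]
tool_rot: [-0.0, 0.707, 0.707, -0.0]
contact_force: [0.7, -0.2, -0.1]
opening: 0.0555
grasp_force: 0.0
```

Emit:
move_arm(gripper=[0.3,0.3,0.3,0.3,0.3,0.3,0.3,0.3], delta_pos=[[0,0,0],[0,0,0],[0,0,0],[0,0,0],[0,0,0],[0,0,0],[0,0,0],[0,0,0]], rot=[[0,0,-7],[0,0,-14],[0,0,-21],[0,0,-28],[0,0,-35],[0,0,-42],[0,0,-49],[0,0,-56]])

```text
time: 10.85
tcp_pos: [0.5425, 0.2221, 0.3434]
tool_rot: [-0.0, 0.294, 0.956, -0.0]
contact_force: [0.0, 0.4, 0.1]
opening: 0.0555
grasp_force: 0.0
```

Emit:
move_arm(gripper=[0.3,0.3,0.3,0.3,0.3,0.3], delta_pos=[[0,0,0],[0,0,0],[0,0,0],[0,0,0],[0,0,0],[0,0,0]], rot=[[0,0,-7],[0,0,-14],[0,0,-21],[0,0,-28],[0,0,-28],[0,0,-28]])

```text
time: 11.35
tcp_pos: [0.5425, 0.2222, 0.3433]
tool_rot: [-0.0, 0.059, 0.998, -0.0]
contact_force: [0.6, -0.3, -0.4]
opening: 0.0555
grasp_force: 0.0
```

```bash
python3 -c "
from h import *
goto([.522,.328,.30],173.2)
"
```

```text
t 11.35 tcp [0.5425 0.2222 0.3433] delta [ 3.29 10.26  4.33] rot [-0.   -0.01  0.  ] q [0.26 0.35 0.13 1.35 0.   0.38] F [ 0.6 -0.3 -0.4] op 0.0555 g 0.0
```

Emit:
move_arm(gripper=[0.3,0.3,0.3,0.3,0.3,0.3,0.3,0.3], delta_pos=[[1,3,0],[2,6,0],[3,9,0],[3.3,10.2,1],[3.3,10.2,3],[3.3,10.2,3.5],[3.3,10.2,3.5],[3.3,10.2,3.5]], rot=[[0,0,0],[0,0,0],[0,0,0],[0,0,0],[0,0,0],[0,0,0],[0,0,0],[0,0,0]])

```text
time: 12.02
tcp_pos: [0.5216, 0.3268, 0.3082]
tool_rot: [-0.0, 0.059, 0.998, -0.0]
contact_force: [-0.1, 0.8, 0.7]
opening: 0.056
grasp_force: 0.0
```

```bash
python3 -c "
from h import *
goto([.522,.328,.235],173.2)
cv2.imwrite('pics/w5.png',eyes.get_image('wrist')[...,::-1])
c=cam('wrist');o=[.5116,.2385];y=np.radians(83.2)
for yy in(-.04,.04): print(proj(c,cab(o,y,[.09,yy,.254])))"
```

```text
t 12.0167 tcp [0.5216 0.3268 0.3082] delta [-0.03  0.12  7.32] rot [-0.04 -0.05  0.04] q [ 0.44  0.42  0.14  1.29 -0.    0.56] F [-0.1  0.8  0.7] op 0.056 g 0.0
(np.float64(326.9476450765512), np.float64(266.3845677112553))
(np.float64(326.8669881746505), np.float64(162.79522985612485))
```

View pics/w5.png

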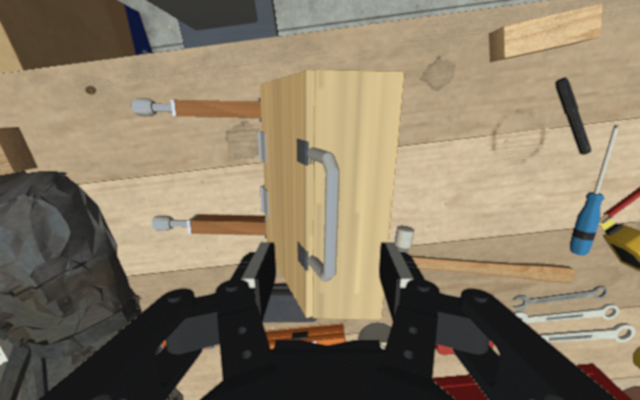

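The handle bar runs from (331,155) to (331,275), between the fingers, and both supports are out. I'll descend and grip.

Emit:
move_arm(gripper=[0.3,0.3,0.3,0.3,-1,-1,-1,-1], delta_pos=[[0,0.3,2.5],[0,0.3,5],[0,0.3,7],[0,0.3,7.2],[0,0.3,7.2],[0,0.3,7.2],[0,0.3,7.2],[0,0.3,7.2]], rot=[[0,0,0],[0,0,0],[0,0,0],[0,0,0],[0,0,0],[0,0,0],[0,0,0],[0,0,0]], force=25)

```text
time: 12.73
tcp_pos: [0.523, 0.3295, 0.2382]
tool_rot: [0.002, 0.059, 0.998, -0.001]
contact_force: [-2.2, -4.4, 9.7]
opening: 0.0089
grasp_force: 25.5
```

Emit:
move_arm(gripper=[-1,-1,-1,-1], delta_pos=[[0,0,0],[0,0,0],[0,0,0],[0,0,0]], rot=[[0,0,0],[0,0,0],[0,0,0],[0,0,0]])

```text
time: 13.07
tcp_pos: [0.5229, 0.3296, 0.2383]
tool_rot: [0.002, 0.059, 0.998, -0.001]
contact_force: [-0.9, -5.7, 7.1]
opening: 0.0087
grasp_force: 24.8
```

```bash
python3 -c "
from h import *
s=sensors.state()
goto([.522,.328,.235],173.2)
# arc waypoints as tool-frame deltas (tool y=cab +x, tool z=-z)
L,d=.200,.006
f=lambda t:np.array([L*np.sin(.436-t)+d*np.cos(.436-t), L*np.cos(.436-t)-d*np.sin(.436-t)])
p0=f(0)
for t in np.linspace(0,2.007,25): p=f(t)-p0; print(round(t,2),(p*[1,-1]*100).round(1))
"
```

```text
t 13.0667 tcp [0.5229 0.3296 0.2383] delta [ 0.08 -0.17  0.33] rot [-0.06  0.19  0.04] q [ 0.44  0.45  0.01  1.13 -0.    0.56] F [-0.9 -5.7  7.1] op 0.0087 g 24.8
0.0 [ 0. -0.]
0.08 [-1.5 -0.7]
0.17 [-3.1 -1.2]
0.25 [-4.7 -1.7]
0.33 [-6.4 -2. ]
0.42 [-8.  -2.1]
0.5 [-9.7 -2.1]
0.59 [-11.4  -2. ]
0.67 [-13.   -1.7]
0.75 [-14.6  -1.3]
0.84 [-16.2  -0.8]
0.92 [-17.8  -0.1]
1.0 [-19.2   0.7]
1.09 [-20.6   1.6]
1.17 [-22.    2.6]
1.25 [-23.2   3.8]
1.34 [-24.3   5. ]
1.42 [-25.3   6.3]
1.51 [-26.2   7.7]
1.59 [-27.    9.2]
1.67 [-27.7  10.7]
1.76 [-28.2  12.3]
1.84 [-28.6  14. ]
1.92 [-28.9  15.6]
2.01 [-29.   17.3]
```

Gripped the 10 mm bar. Now I'll swing it along the arc in moderate steps.

Emit:
move_arm(gripper=[-1,-1,-1,-1,-1,-1,-1,-1], delta_pos=[[0,-0.7,-0.4],[0,-1.5,-0.7],[0,-2.7,-1.1],[0,-3.9,-1.5],[0,-5.2,-1.8],[0,-6.4,-2],[0,-7.2,-2.1],[0,-8,-2.1]], rot=[[0,0,0],[0,0,0],[0,0,0],[0,0,0],[0,0,0],[0,0,0],[0,0,0],[0,0,0]])

```text
time: 13.73
tcp_pos: [0.5118, 0.25, 0.2578]
tool_rot: [-0.001, 0.059, 0.998, 0.0]
contact_force: [-4.2, 1.3, 10.2]
opening: 0.009
grasp_force: 26.0
```

Emit:
move_arm(gripper=[-1,-1,-1,-1,-1,-1,-1,-1], delta_pos=[[0,-1.2,-0.1],[0,-2.4,-0.2],[0,-3.6,0],[0,-4.8,0.2],[0,-6,0.4],[0,-7.2,0.8],[0,-8.4,1.2],[0,-9.6,1.7]], rot=[[0,0,0],[0,0,0],[0,0,0],[0,0,0],[0,0,0],[0,0,0],[0,0,0],[0,0,0]])

```text
time: 14.4
tcp_pos: [0.499, 0.1542, 0.2388]
tool_rot: [-0.002, 0.058, 0.998, -0.001]
contact_force: [-4.7, 0.4, -1.1]
opening: 0.0087
grasp_force: 24.7
```

```bash
cat >> h.py <<'E'
def arc():
    s=sensors.state(); o=np.array([.5116,.2385]); y=np.radians(83.2); p=s['tcp_pos'][:2]-o
    x=p@[np.cos(y),np.sin(y)]; z=s['tcp_pos'][2]+.0187-.075
    print('cabx',round(x,4),'z',round(z,4),'r',round(np.hypot(x,z),4),'theta',round(.436-np.arctan2(x,z)+.03,3),'yoff',round(p@[-np.sin(y),np.cos(y)],4),s['contact_force'].round(1))
E
python3 -c "
from h import *
arc()"
```

```text
cabx -0.0852 z 0.1825 r 0.2014 theta 0.903 yoff 0.0025 [-4.7  0.4 -1.1]
```

Emit:
move_arm(gripper=[-1,-1,-1,-1,-1,-1,-1,-1], delta_pos=[[0,-1.2,0.6],[0,-2.3,1.3],[0,-3.4,2.0],[0,-4.4,2.8],[0,-5.3,3.7],[0,-6.1,4.6],[0,-6.9,5.5],[0,-7.6,6.4]], rot=[[0,0,0],[0,0,0],[0,0,0],[0,0,0],[0,0,0],[0,0,0],[0,0,0],[0,0,0]])

```text
time: 15.07
tcp_pos: [0.4896, 0.0786, 0.1743]
tool_rot: [-0.003, 0.059, 0.998, -0.001]
contact_force: [-5.6, 1.6, -1.0]
opening: 0.0091
grasp_force: 24.3
```

```bash
python3 -c "
from h import *
arc()"
```

```text
cabx -0.1614 z 0.118 r 0.1999 theta 1.405 yoff 0.0029 [-5.6  1.6 -1. ]
```

Emit:
move_arm(gripper=[-1,-1,-1,-1,-1,-1,-1,-1], delta_pos=[[0,-0.8,1.1],[0,-1.4,2.2],[0,-2,3.3],[0,-2.5,4.4],[0,-2.9,5.5],[0,-3.2,6.6],[0,-3.4,7.7],[0,-3.6,8.5]], rot=[[0,0,0],[0,0,0],[0,0,0],[0,0,0],[0,0,0],[0,0,0],[0,0,0],[0,0,0]])

```text
time: 15.73
tcp_pos: [0.4855, 0.0434, 0.0892]
tool_rot: [-0.003, 0.059, 0.998, -0.001]
contact_force: [-4.9, 1.5, -1.0]
opening: 0.0091
grasp_force: 24.4
```

Emit:
move_arm(gripper=[-1,-1,-1,-1,-1,-1], delta_pos=[[0,-0.1,0.7],[0,-0.2,1.3],[0,-0.3,1.8],[0,-0.3,2.2],[0,-0.3,2.4],[0,-0.3,2.4]], rot=[[0,0,0],[0,0,0],[0,0,0],[0,0,0],[0,0,0],[0,0,0]])

```text
time: 16.23
tcp_pos: [0.4863, 0.0412, 0.0684]
tool_rot: [-0.001, 0.058, 0.998, -0.0]
contact_force: [-11.5, 0.7, 19.8]
opening: 0.0088
grasp_force: 26.8
```

```bash
python3 -c "
from h import *
arc()"
```

```text
cabx -0.1989 z 0.0121 r 0.1993 theta 1.976 yoff 0.0018 [-11.5   0.7  19.8]
```

The flap is resting on the supports (about 20 N upward). I'll ease off, open narrowly and lift straight up.

Emit:
move_arm(gripper=[-1,-1,-0.4,-0.4,-0.4,-0.4,-0.4,-0.4], delta_pos=[[0,0,-0.2],[0,0,-0.3],[0,0,-0.3],[0,0,-0.3],[0,0,-0.3],[0,0,-0.3],[0,0,-0.3],[0,0,-0.3]], rot=[[0,0,0],[0,0,0],[0,0,0],[0,0,0],[0,0,0],[0,0,0],[0,0,0],[0,0,0]])

```text
time: 16.9
tcp_pos: [0.4885, 0.0415, 0.0704]
tool_rot: [0.0, 0.058, 0.998, -0.0]
contact_force: [-0.0, 0.2, -0.6]
opening: 0.0256
grasp_force: 0.0
```

Emit:
move_arm(gripper=[-0.4,-0.4,-0.4,-0.4,-0.4,-0.4,-0.4,-0.4], delta_pos=[[0,0,-1],[0,0,-2],[0,0,-4],[0,0,-7],[0,0,-10],[0,0,-14],[0,0,-18],[0,0,-18]], rot=[[0,0,0],[0,0,0],[0,0,0],[0,0,0],[0,0,0],[0,0,0],[0,0,0],[0,0,0]])

```text
time: 17.57
tcp_pos: [0.4922, 0.0414, 0.2593]
tool_rot: [0.007, 0.058, 0.998, -0.0]
contact_force: [1.0, 0.4, 0.0]
opening: 0.0262
grasp_force: 0.0
```

```bash
python3 -c "
from h import *
arc()
cv2.imwrite('pics/w6.png',eyes.get_image('wrist')[...,::-1])"
```

```text
cabx -0.198 z 0.203 r 0.2836 theta 1.239 yoff -0.0041 [1.  0.4 0. ]
```

View pics/w6.png

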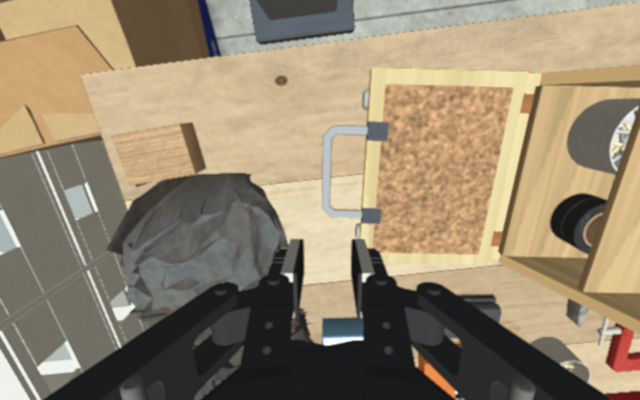

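The flap lies open and level, the bar is free at (327,170), and both knobs peek out under the flap's edge at (365,98) and (358,230). Handing in.

```bash
python3 -c "
from plant import ticket
print(ticket.close_job())"
```

```text
the job is handed in; nothing more can be done
None
```

I pulled both supports out to their stops, lowered the flap gently onto them and let go of it, and handed the job in at about 18 s; the hand-in call gave no verdict, so I can't say how it was judged.

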